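# Unlatch and open the transit cage

### The arm

A 7-joint arm with a two-finger parallel gripper is mounted at the origin on the work surface. World frame = base frame: x ahead of the robot, y to its left, z up, the work surface at z = 0. Lengths are in mm, angles in rad, forces in N, time in s.
With the tool pointing down it reaches from about 400 to 850 mm from the base axis. Payload 4.5 kg.
Tool frame: the origin (TCP) lies midway between the tips of the shut fingers; the grasp point (between the pads) lies 19 mm behind it (manip.grip_depth is the z of the grasp point in the tool frame, in mm); z points along the fingers, y is the direction in which the jaws open and shut (so a half turn about z gives the same grasp; the last joint's range is limited). The gripper opens to 88 mm and grips with 3 to 60 N. Pads are 18 mm wide; open, the fingers measure 123 mm over their backs; the gripper's body (75 mm by 187 mm) begins 45 mm behind the grasp point.
Start: joints at [1.377, 0.689, -0.195, 1.565, 0.157, 0.902, -0.215], TCP at [141.175, -608.87, 238.743] pointing down, gripper open.
Joint ranges: [-3.01, 3.01], [-0.46, 2.08], [-1.47, 1.51], [0.13, 2.56], [-1, 4.14], [0.04, 2.09], [-2.66, 2.66]. Speed limits (rad/s): [2.57, 2.57, 3.14, 3.14, 3.14, 3.14, 3.14].

### API

Orientations are given as a unit quaternion [x, y, z, w].
In Python, from workcell import manip, capture gives the robot as it stands.
- The arm moves only by the tool arm_command, never from a script. Its argument "rows" is a list that holds one entry, the list of rows, each a list of 5 numbers: the opening in per cent of the stroke, from 0 (shut) to 100 (fully open), then the shift along the tool's x, y, z in mm, then the turn about the tool's z in degrees. In form: [[[claw, x, y, z, roll], ...]]. A call has 1 to 12 rows; each row is the pose to reach, as a shift and turn from the pose commanded when the call began, along the tool's axes at that moment; what a row does not reach only later rows make up. A row lasts 1/10 s, in which the tool goes at most 50 mm and 8.59 degrees, less where a joint would pass 70% of its speed; a pose out of reach is approached as far as the arm can. A call with a gripper value outside its range is refused whole. The fingers move at their own pace and stop on an object; the grip force is fixed at half the most. Time passes only in rows, so rows that repeat a pose let the fingers close. It gives the time, the measured TCP pose, the force and the opening at its end, in the units of the state.
- manip.get_obs(): the state, without advancing time (a new reading comes with each control period).
- capture(name): name is "scene" or "top" or "wrist"; returns a dict with "img" (420x560x3 uint8, red, green, blue), "depth" (420x560 float32, mm along the optical axis (not along the pixel's ray), 0 where there is no reading), "mtx" (3x3 intrinsics, pixels), "extrinsics" (4x4, takes a point from camera to world coordinates); the wrist camera has in their place "T_tool_cam" (4x4, takes a point from camera to tool coordinates, whose origin is the TCP and whose axes are the flange's). Camera axes: x right, y up, looking along -z (the intrinsics and any distortion apply to the point x, -y, -z); pixel columns grow to the right and rows downward; lengths in mm; the calibration is good to about 2 mm. The wrist camera is an equidistant fisheye: a pixel r from the principal point sees the ray r / f radians off the axis. A picture is of the moment at which its call begins: read the wrist's pose just before it.
- manip.sign_off(): hands the job in, once; it reports no verdict.
The state is a dict: "time_s": time; "q": joint angles; "dq": joint speeds; "tau": joint torques, N m; "tcp_pos": TCP position; "orientation": TCP orientation; "force": force on the tool from outside, world axes, zero at the start; "torque": the same for the moment, N m; "opening": finger opening in mm.
Only numpy, scipy, OpenCV 4.12 (cv2) and the standard library are available. Lean on these libraries where they do the work, as an engineer would, in place of code of your own. Each camera call takes 0.05 s, during which the arm holds its last target.

### The job

Gently lift the red-tabbed latch bar of the wire transit cage over the lip of its yellow catch, feeling for the light brass spring leaf above it and never forcing lip or leaf, and swing the gate wide open (70 degrees or more) without flinging it. Then set the bar back down on its rest rather than letting it drop, and leave the gate standing open; leave the other things on the counter where they are.

Things in the scene. Friction and masses are not known exactly. Their poses are not given: they have to be found in the camera images.
- bay: Stainless wire transit cage, 200 deep x 300 wide x 150 mm high, fixed to the counter. Origin: on the counter under the middle of the closed gate's plane. Its x axis points from the gate into the cage (away from the robot), y to the hinge side, z up; its yaw varies. The gate's hinge line is at y = +110 mm; the gate is 220 mm wide, 12 mm thick, its top edge 150 mm above the counter.
- gate_hinge (a point): Point on the gate's vertical hinge line, at the height of the gate's top edge (150 mm).
- gate (a joint): Gate angle in rad: 0 shut, grows as the free edge swings out towards the robot (clockwise seen from above), stop at 1.6. Light friction (about 0.12 N m): it stays where it is left.
- latch (a joint): Latch bar angle about its pivot, relative to the gate, in rad: 0 resting level on its own stop, grows as the tab and tip are lifted (limit 0.35). No spring; 140 to 240 g: it falls back by its weight if let go. It counts as dropped if it falls faster than 1.2 rad/s.
- pivot (a point): The bar's pivot on the gate's outer face, 137 mm high, 30 mm from the hinge line towards the free edge, 14 mm out from the gate's middle plane; the pivot axis is square to the gate. The dark steel bar is 8 mm thick (square to the gate), 10 mm high and runs 235 mm from here towards the free edge and into the catch.
- tab (a point): Middle of the grip part of the red tab that stands up from the bar: 12 mm thick (square to the gate), 26 mm wide along the gate, top 20 mm above this point and above all else there. It is 150 mm along the bar from the pivot and 50 mm above the bar's middle; the gate's top edge is 37 mm below it when the bar rests. Both sides of the tab are free above the gate for fingers from above.
- catch: Grey fixed post beside the gate's free edge, 20 x 30 x 155 mm; origin on the counter in the gate's plane, 250 mm from the hinge line. On it a yellow keeper: a lip, 6 mm thick, on the robot's side of the bar's end with 4 mm play. To swing out, the bar's underside must rise 6 to 30 mm at the lip, 220 mm from the pivot: the height differs each time and is not reported.
- catch_top (a point): Middle of the post's top, 155 mm high. A brass spring leaf rides over the keeper's lip: the bar end has only 1 to 2.5 mm of free height between lip and leaf. The leaf resists with about 6 N/mm at the bar end: once the bar just lifts the leaf it is clear of the lip. More than 10 N on lip, leaf or post bends the catch.
- canister: Bystander: aluminium canister, 70 mm dia, 100 mm high, standing inside the cage. Origin: under its middle.
- carafe: Bystander: glass beaker, 84 mm dia, 110 mm high, standing inside the cage. Origin: under its middle.
- cup: Bystander: white mug, 80 mm dia, 85 mm high, just outside the cage on the catch side. Origin: under its middle.
- syrup: Bystander: amber bottle, 56 mm dia, 120 mm high, just outside the cage on the hinge side. Origin: under its middle.
- stamp: Bystander: wooden tamp stamp, 60 mm dia, 85 mm high, on the counter. Origin: under its middle.
- spray: Bystander: clear bottle with a white cap, 52 mm dia, 130 mm high, on the counter. Origin: under its middle.
- spoon: Bystander: spoon lying on the counter. Origin: under its middle.

How it is judged:
By the outcome, as a careful person would: the job done as asked, in the order asked, and still so for the second after the job is handed in, with the robot touching nothing.
It also fails if it takes over 67 s, if anything falls off the work surface, if the arm or the gripper's body presses on something with over 40 N, if the wrist force passes 120 N, or if a joint passes its speed limit or range.

## Working session

There is one attempt and no reset: what is moved stays moved. The work goes in short steps, Python scripts to look and compute and a tool call to move; the robot and the scene stay as the last step left them, time stands still between calls to the robot, and variables do not carry over. Pictures are saved under pics/ and viewed, and the job is handed in when it is done.

Besides the shell and the picture viewer there is one more tool, called after "Call:" as name([rows], argument=value, ...), one row to a line, values as JSON. arm_command: Moves the arm, as the interface text tells. Its arguments: {"type":"object","properties":{"rows":{"type":"array","items":{"type":"array","items":{"type":"array","items":{"type":"number"}}}}},"required":["rows"]}

```bash
mkdir -p pics; ls
cat > h.py <<'E'
import numpy as np, cv2
from workcell import manip, capture
from scipy.spatial.transform import Rotation as R
def cap(n,fn):
    o=manip.get_obs(); c=capture(n); cv2.imwrite('pics/'+fn+'.png',c['img'][:,:,::-1]); np.savez('pics/'+fn+'.npz',**{k:v for k,v in c.items()},tp=o['tcp_pos'],tq=o['orientation']); return c
def cloud(c):
    d=c['depth'];K=c['mtx'];v,u=np.mgrid[:d.shape[0],:d.shape[1]]
    p=np.stack([(u-K[0,2])/K[0,0]*d,-(v-K[1,2])/K[1,1]*d,-d],-1)
    E=c['extrinsics'];return p@E[:3,:3].T+E[:3,3]
E
python3 - <<'E'
from h import *
print(manip.get_obs()); print(manip.grip_depth)
cap('scene','s0');cap('top','t0')
E
```

```text
pics
{'time_s': 0.0, 'q': array([ 1.37677307,  0.68993032, -0.19448793,  1.56635263,  0.1573189 ,
        0.90247091, -0.21505802]), 'dq': array([ 1.21111264e-05,  3.12081115e-04, -3.02318381e-04,  2.76780702e-04,
       -1.57639649e-03, -1.34897153e-03,  4.03235073e-04]), 'tau': array([ 3.75603095e-04, -5.27566946e+01, -1.26753263e+00, -1.53427291e+01,
       -5.28158667e-02,  6.41698076e-03,  1.86257716e-04]), 'tcp_pos': array([ 140.95433132, -608.25833496,  237.94056004]), 'orientation': array([ 9.93511926e-01,  1.13724532e-01, -1.80559513e-04, -8.66353622e-04]), 'force': array([ 0.56894477,  0.55300615, -0.02110899]), 'torque': array([-0.00925671,  0.01579913, -0.0213008 ]), 'opening': 88.0800874670858}
-18.700000000000003
```

View pics/s0.png

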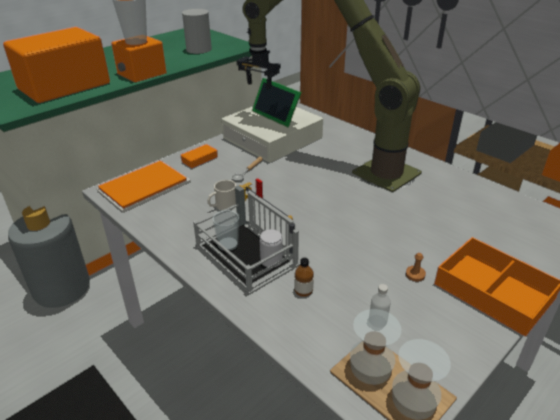

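View pics/t0.png

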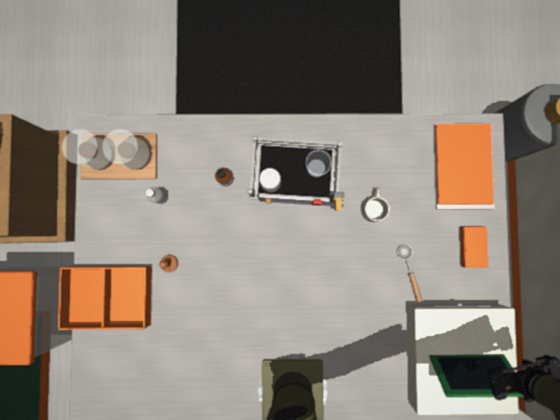

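The top view shows the cage ahead of the base. The red tab is near (317,202), the yellow catch near (339,202), the pivot/hinge end near (268,200). Next I'll measure these.

Run:
```python
from h import *
for n in('t0','s0'):
    c=np.load(f'pics/{n}.npz');P=cloud(c);im=c['img'].astype(int);r,g,b=im[...,0],im[...,1],im[...,2]
    m=(r>120)&(g<60)&(b<60)&(P[...,2]>80)
    y=(r>150)&(g>100)&(b<90)&(P[...,2]>80)&(P[...,2]<220)
    o=c['extrinsics'];print(n,o[:3,3])
    for nm,k in(('red',m),('yel',y)):
        q=P[k];vu=np.argwhere(k)
        sel=(q[:,0]<900)&(abs(q[:,1])<350);q=q[sel];vu=vu[sel]
        print(nm,len(q));
        for a,bb in list(zip(vu,q))[:60]: print(a,bb.round(0),end=';')
        print(np.median(q,0).round(1))
c=np.load('pics/t0.npz');P=cloud(c)
cv2.imwrite('pics/t0z.png',cv2.resize(c['img'][120:225,230:400,::-1],None,fx=4.7,fy=4.7,interpolation=cv2.INTER_CUBIC))
for uv in [(268,200),(255,190),(310,200),(338,195),(338,142),(256,140),(339,203)]: print(uv,P[uv[1],uv[0]].round(0))
```

```text
t0 [ 503.80727058   20.94344624 1481.9640731 ]
red 10
[202 313] [618. -60. 207.];[203 313] [616. -60. 205.];[203 314] [615. -63. 209.];[203 315] [616. -66. 205.];[204 314] [614. -65. 188.];[204 315] [614. -68. 188.];[204 316] [613. -70. 194.];[204 317] [613. -73. 195.];[204 318] [614. -76. 193.];[204 319] [613. -79. 201.];[614.1 -67.1 197.7]
yel 31
[198 334] [ 636. -130.  152.];[198 335] [ 635. -132.  156.];[199 266] [634.  83. 145.];[199 267] [634.  80. 150.];[199 268] [634.  77. 145.];[199 269] [635.  74. 140.];[199 270] [634.  71. 144.];[199 334] [ 632. -129.  155.];[199 335] [ 632. -133.  154.];[199 341] [ 632. -151.  154.];[199 342] [ 632. -154.  157.];[200 266] [631.  83. 149.];[200 267] [631.  80. 148.];[200 268] [631.  77. 148.];[200 269] [631.  74. 146.];[200 270] [631.  71. 144.];[200 336] [ 629. -135.  155.];[200 341] [ 631. -153.  139.];[201 266] [628.  83. 146.];[201 267] [628.  80. 148.];[201 268] [628.  77. 144.];[201 269] [628.  74. 144.];[201 270] [627.  70. 148.];[201 336] [ 626. -136.  153.];[202 336] [ 623. -136.  153.];[203 336] [ 619. -135.  160.];[205 336] [ 61
[... 603 characters left out ...]
];[184 246] [ 615. -144.  156.];[184 247] [ 615. -139.  158.];[184 248] [ 608. -142.  154.];[184 249] [ 604. -142.  152.];[185 243] [ 628. -144.  158.];[185 244] [ 620. -149.  152.];[185 245] [ 622. -142.  156.];[185 246] [ 617. -141.  154.];[185 247] [ 614. -141.  153.];[186 241] [ 639. -141.  160.];[186 242] [ 630. -147.  154.];[186 243] [ 634. -137.  160.];[186 244] [ 630. -137.  158.];[216 289] [631.  77. 148.];[216 290] [628.  78. 147.];[217 290] [626.  76. 141.];[ 619.7 -141.4  156.1]
(268, 200) [631.  77. 148.]
(255, 190) [679. 128.   8.]
(310, 200) [630. -55. 151.]
(338, 195) [ 645. -142.  152.]
(338, 142) [ 825. -151.  101.]
(256, 140) [834. 118.  96.]
(339, 203) [ 620. -144.  156.]
```

```bash
ls pics
```

```text
s0.npz
s0.png
t0.npz
t0.png
t0z.png
```

View pics/t0z.png

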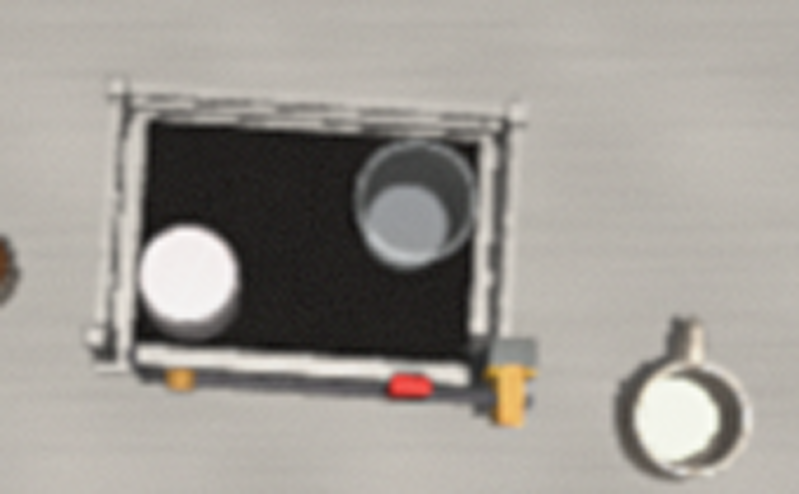

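Call:
arm_command([
  [[100, 50, -35, -15, -6], [100, 100, -70, -30, -12], [100, 150, -105, -45, -18], [100, 200, -140, -55, -24], [100, 245, -175, -55, -30], [100, 290, -208, -55, -36], [100, 335, -240, -55, -42], [100, 380, -272, -55, -48], [100, 425, -304, -55, -54], [100, 470, -335, -55, -60], [100, 510, -360, -55, -66], [100, 540, -380, -55, -73]],
])

```text
time_s: 1.3
tcp_pos: [537.2, -163.4, 293.4]
orientation: [0.73, 0.684, -0.0, -0.0]
force: [0.2, -0.7, -0.3]
opening: 88.3
```

Run:
```python
from h import *
c=cap('wrist','w1'); print({k:c[k] for k in c if k not in('img','depth')}); o=manip.get_obs(); print(o)
```

```text
{'mtx': array([[325.1922621 ,   0.        , 278.5537692 ],
       [  0.        , 325.1922621 , 209.53080966],
       [  0.        ,   0.        ,   1.        ]]), 'T_tool_cam': array([[-2.34467559e-04,  9.56015696e-01,  2.93315418e-01,
         7.63711024e+01],
       [ 9.99999402e-01,  5.37535614e-04, -9.52643630e-04,
         9.74170785e-01],
       [-1.06840975e-03,  2.93315019e-01, -9.56015250e-01,
        -1.45545635e+02],
       [ 0.00000000e+00,  0.00000000e+00,  0.00000000e+00,
         1.00000000e+00]])}
{'time_s': 1.35, 'q': array([ 0.54000107,  0.58515465, -0.57302674,  1.67259256,  0.35733257,
        0.98440184, -0.20323577]), 'dq': array([ 0.04747506, -0.04216108, -0.00988245,  0.07381804, -0.0590083 ,
       -0.04460419, -0.04375781]), 'tau': array([ 1.55016285e+01, -4.66064501e+01,  5.36734521e+00, -1.17791811e+01,
        1.72830530e+00,  2.14504145e+00,  2.06228520e-02]), 'tcp_pos': array([ 543.52505212, -153.50770168,  294.06608428]), 'orientation': array([ 7.23888759e-01,  6.89895422e-01,  5.39678983e-03, -4.97245192e-04]), 'force': array([6.00918194, 4.79275062, 0.9208655 ]), 'torque': array([ 0.35771774, -0.53503977, -0.00997063]), 'opening': 88.3255204185184}
```

View pics/w1.png

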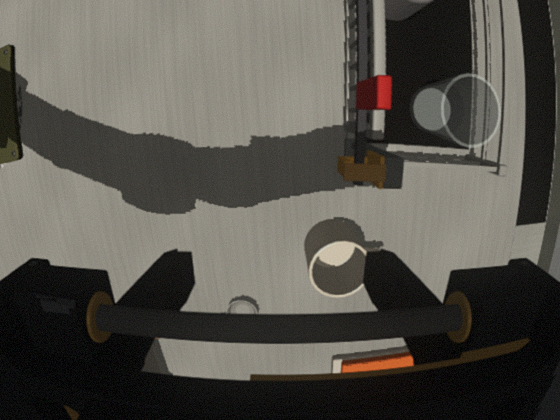

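Call:
arm_command([
  [[100, 0, 0, 0, 0], [100, 0, 0, 0, 0], [100, 0, 0, 0, 0], [100, 0, 0, 0, 0]],
])

```text
time_s: 1.75
tcp_pos: [535.4, -166.6, 293.5]
orientation: [0.732, 0.681, -0.001, 0.0]
force: [0.0, 0.2, 0.1]
opening: 88.3
```

Run:
```python
from h import *
c=cap('wrist','w2'); o=manip.get_obs(); print(o['tcp_pos'],o['orientation'],o['force'],abs(o['dq']).max())
```

```text
[ 535.59329262 -166.38576444  293.57395999] [ 7.31951010e-01  6.81357074e-01 -4.94170266e-04  1.11818316e-04] [-1.00112131  0.52184991  0.04701055] 0.006796637288013722
```

View pics/w2.png

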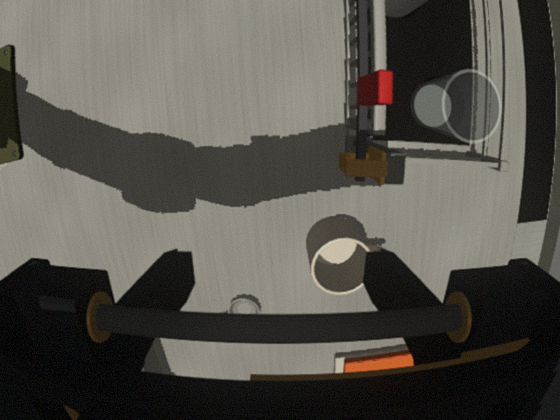

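```bash
cat >> h.py <<'E'
def wcloud(c):
    d=c['depth'];K=c['mtx'];v,u=np.mgrid[:d.shape[0],:d.shape[1]]
    a=(u-K[0,2])/K[0,0];b=(v-K[1,2])/K[1,1];th=np.hypot(a,b)
    s=np.tan(th)/np.maximum(th,1e-9)
    p=np.stack([a*s*d,-b*s*d,-d],-1);T=c['T_tool_cam'];p=p@T[:3,:3].T+T[:3,3]
    return p@R.from_quat(c['tq']).as_matrix().T+c['tp']
E
cat > wm.py <<'E'
from h import *; import sys
c=np.load(f'pics/{sys.argv[1]}.npz');P=wcloud(c);im=c['img'].astype(int);r,g,b=im[...,0],im[...,1],im[...,2]
ok=c['depth']>0
def st(nm,k):
    q=P[k&ok]
    if len(q)<5: print(nm,len(q));return
    print(nm,len(q),'lo',np.percentile(q,3,0).round(1),'med',np.median(q,0).round(1),'hi',np.percentile(q,97,0).round(1))
red=(r>110)&(g<60)&(b<60)
st('red',red); st('redtop',red&(P[...,2]>201))
yel=(r>60)&(r-b>40)&(g>b+15)&(abs(r-2*b)<400)&(P[...,2]>100)&(P[...,2]<180)&(P[...,0]<700)
st('yel',yel)
gt=(abs(P[...,2]-150)<5)&(r>110)&(abs(r-b)<25)&(P[...,0]>600)&(P[...,0]<650)
st('gatetop',gt)
q=P[gt&ok]
if len(q)>20: print('line x=a*y+b',np.polyfit(q[:,1],q[:,0],1))
bar=(abs(P[...,2]-142)<5)&(r<90)&(P[...,0]>590)&(P[...,0]<640)&(abs(r-b)<20)
q=P[bar&ok]; st('bar',bar)
if len(q)>20: print('barline',np.polyfit(q[:,1],q[:,0],1))
E
python3 wm.py w2
```

```text
red 509 lo [ 615.2 -500.5   27.9] med [620.6 -74.7 206.5] hi [664.4 -62.6 208.1]
redtop 483 lo [615.2 -86.5 205.1] med [620.4 -74.6 206.5] hi [626.  -62.6 208.1]
yel 575 lo [ 600.9 -155.6  108.4] med [ 618.5 -141.7  155. ] hi [ 636.  -131.3  156.5]
gatetop 1048 lo [ 628.9 -107.5  148.1] med [636.9 -33.2 149.6] hi [644.1  11.2 151. ]
line x=a*y+b [7.01818023e-02 6.39836499e+02]
bar 1557 lo [ 613.7 -154.8  137.8] med [622.5 -47.5 141.6] hi [634.   11.8 145.4]
barline [7.77240038e-02 6.27657956e+02]
```

Call:
arm_command([
  [[60, 25, 20, 10, 0], [50, 50, 40, 20, 0], [40, 75, 60, 35, 0], [40, 95, 76, 50, 0], [40, 98, 78, 66, 0], [40, 98, 78, 70, 0], [40, 98, 78, 70, 0], [40, 98, 78, 70, 0]],
])

```text
time_s: 2.6
tcp_pos: [620.9, -73.9, 224.3]
orientation: [0.732, 0.682, -0.0, 0.001]
force: [-0.9, 0.2, 0.8]
opening: 35.1
```

```bash
python3 - <<'E'
from h import *
c=cap('wrist','w3'); o=manip.get_obs(); print(o['tcp_pos'],o['orientation'],o['force'],o['opening'],abs(o['dq']).max())
E
python3 wm.py w3
```

```text
[621.08777824 -73.7876475  224.57215021] [7.31666762e-01 6.81662055e-01 2.17564534e-04 7.37485786e-04] [-0.65872153 -0.44836983  0.67960995] 35.39827398054192 0.0036981351028932546
red 379 lo [616.8 -84.8 205.5] med [620.9 -74.  206.6] hi [625.1 -62.8 207.6]
redtop 379 lo [616.8 -84.8 205.5] med [620.9 -74.  206.6] hi [625.1 -62.8 207.6]
yel 1945 lo [ 601.4 -150.4  108.1] med [ 626.2 -138.   146.4] hi [637.3  80.7 156.1]
gatetop 3056 lo [ 634.3 -143.9  147.7] med [641.6  18.5 149.5] hi [648.6  76.7 154.4]
line x=a*y+b [1.90993686e-02 6.41311769e+02]
bar 647 lo [ 614.6 -139.8  140.3] med [622.2 -52.8 141.5] hi [631.7 -34.  145.6]
barline [5.38003265e-02 6.26327932e+02]
```

View pics/w3.png

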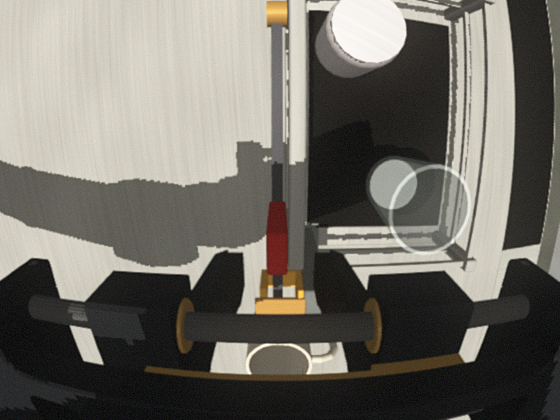

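The wrist view shows the tab at (277,205–272), lined up and centred between the jaws, and the bar parallel to tool x. Next I descend around the tab and check the forces.

Call:
arm_command([
  [[40, 0, 0, 15, 0], [40, 0, 0, 30, 0], [40, 0, 0, 45, 0], [40, 0, 0, 54, 0], [40, 0, 0, 54, 0], [40, 0, 0, 54, 0]],
])

```text
time_s: 3.25
tcp_pos: [621.3, -72.5, 169.9]
orientation: [0.731, 0.682, 0.0, 0.0]
force: [-0.3, 0.4, -0.0]
opening: 35.3
```

Call:
arm_command([
  [[25, 0, 0, 0, 0], [20, 0, 0, 0, 0], [20, 0, 0, 0, 0], [20, 0, 0, 0, 0]],
])

```text
time_s: 3.65
tcp_pos: [621.1, -72.5, 169.9]
orientation: [0.731, 0.682, 0.0, 0.0]
force: [0.6, -1.0, -0.1]
opening: 17.5
```

Run:
```python
from h import *
c=cap('wrist','w4'); o=manip.get_obs(); print(o['tcp_pos'],o['orientation'],o['force'],o['torque'],o['opening'],abs(o['dq']).max())
cv2.imwrite('pics/w4z.png',cv2.resize(c['img'][150:350,180:380,::-1],None,fx=3,fy=3))
```

```text
[621.0454725  -72.5273014  169.76884234] [7.31031385e-01 6.82343822e-01 5.61894044e-05 1.43328469e-04] [-0.37240318  0.25104302 -0.68929941] [-0.03195893 -0.06288587  0.03803546] 17.712577399044044 0.0018030716557481661
```

View pics/w4z.png

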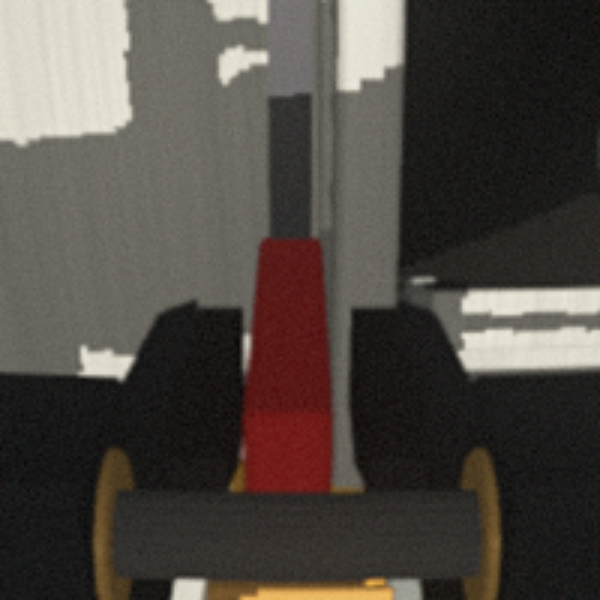

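The tab at (246–330 in the zoom) sits about 1 mm nearer the left finger, so I'm centring by −1.2 mm in tool y and then closing.

Call:
arm_command([
  [[20, 0, -1.2, 0, 0], [20, 0, -1.2, 0, 0], [17, 0, -1.2, 0, 0], [15, 0, -1.2, 0, 0], [13, 0, -1.2, 0, 0], [13, 0, -1.2, 0, 0]],
])

```text
time_s: 4.3
tcp_pos: [619.9, -72.4, 169.6]
orientation: [0.731, 0.682, 0.0, 0.0]
force: [-0.0, -0.1, 0.6]
opening: 11.9
```

Call:
arm_command([
  [[8, 0, 0, 0, 0], [8, 0, 0, 0, 0], [8, 0, 0, 0, 0]],
])

```text
time_s: 4.6
tcp_pos: [619.9, -72.4, 169.6]
orientation: [0.731, 0.682, 0.0, 0.0]
force: [0.2, 0.3, -0.5]
opening: 11.7
```

```bash
cat > o.py <<'E'
from h import *
o=manip.get_obs(); print(o['time_s'],o['tcp_pos'].round(2),o['orientation'].round(4),'F',o['force'].round(2),'T',o['torque'].round(3),o['opening'])
E
python3 o.py; python3 o.py
```

```text
4.6 [619.87 -72.41 169.59] [7.310e-01 6.823e-01 1.000e-04 1.000e-04] F [ 0.16  0.26 -0.5 ] T [-0.066 -0.141  0.005] 11.717242395477534
4.6 [619.87 -72.41 169.59] [7.310e-01 6.823e-01 1.000e-04 1.000e-04] F [ 0.16  0.26 -0.5 ] T [-0.066 -0.141  0.005] 11.717242395477534
```

Gripped, with the opening at 11.7 mm, forces near zero and TCP z at 169.6. Now I lift along the bar's arc in small steps, watching Fz.

Call:
arm_command([
  [[8, 0.3, 0, -1, 0], [8, 0.7, 0, -2, 0], [8, 0.7, 0, -2, 0], [8, 0.7, 0, -2, 0]],
])

```text
time_s: 5.0
tcp_pos: [619.6, -71.9, 171.3]
orientation: [0.731, 0.682, -0.0, -0.0]
force: [1.0, -0.3, -3.6]
opening: 11.6
```

Call:
arm_command([
  [[8, 0.2, 0, -0.5, 0], [8, 0.5, 0, -1.5, 0], [8, 0.5, 0, -1.5, 0]],
])

```text
time_s: 5.3
tcp_pos: [619.6, -71.3, 173.1]
orientation: [0.731, 0.682, -0.0, -0.0]
force: [0.1, 0.3, -3.9]
opening: 11.8
```

Call:
arm_command([
  [[8, 0.2, 0, -0.5, 0], [8, 0.2, 0, -0.5, 0]],
])

```text
time_s: 5.5
tcp_pos: [619.6, -71.2, 173.6]
orientation: [0.731, 0.682, -0.0, -0.0]
force: [-0.6, -0.4, -3.9]
opening: 11.9
```

```bash
python3 o.py
```

```text
5.5 [619.63 -71.2  173.57] [ 7.311e-01  6.823e-01 -3.000e-04 -1.000e-04] F [-0.58 -0.39 -3.86] T [-0.493 -0.089 -0.077] 11.940280291620558
```

Call:
arm_command([
  [[8, 0.2, 0, -0.5, 0], [8, 0.2, 0, -0.5, 0]],
])

```text
time_s: 5.7
tcp_pos: [619.6, -71.0, 174.1]
orientation: [0.731, 0.682, -0.0, -0.0]
force: [-0.2, -1.2, -3.5]
opening: 11.9
```

Call:
arm_command([
  [[8, 0.2, 0, -0.5, 0], [8, 0.2, 0, -0.5, 0]],
])

```text
time_s: 5.9
tcp_pos: [619.7, -70.8, 174.6]
orientation: [0.731, 0.682, -0.0, -0.0]
force: [-0.4, -1.3, -3.6]
opening: 11.9
```

Call:
arm_command([
  [[8, 0.2, 0, -0.5, 0], [8, 0.2, 0, -0.5, 0]],
])

```text
time_s: 6.1
tcp_pos: [619.8, -70.6, 175.1]
orientation: [0.731, 0.682, -0.0, 0.0]
force: [-0.2, -0.5, -3.7]
opening: 12.0
```

Call:
arm_command([
  [[8, 0.2, 0, -0.5, 0], [8, 0.2, 0, -0.5, 0]],
])

```text
time_s: 6.3
tcp_pos: [619.8, -70.5, 175.6]
orientation: [0.731, 0.682, -0.0, 0.0]
force: [-1.0, -1.2, -2.8]
opening: 11.6
```

Call:
arm_command([
  [[8, 0.2, 0, -0.5, 0], [8, 0.2, 0, -0.5, 0]],
])

```text
time_s: 6.5
tcp_pos: [619.9, -70.3, 176.0]
orientation: [0.731, 0.682, -0.0, 0.0]
force: [0.5, -1.8, -3.1]
opening: 12.0
```

Call:
arm_command([
  [[8, 0.2, 0, -0.5, 0], [8, 0.2, 0, -0.5, 0]],
])

```text
time_s: 6.7
tcp_pos: [619.8, -70.3, 176.2]
orientation: [0.731, 0.682, -0.0, 0.0]
force: [-0.5, -3.1, -6.6]
opening: 11.4
```

Call:
arm_command([
  [[8, 0, 0, 0, 0], [8, 0, 0, 0, 0]],
])

```text
time_s: 6.9
tcp_pos: [619.8, -70.3, 176.3]
orientation: [0.731, 0.682, -0.0, 0.0]
force: [-0.1, -4.0, -6.9]
opening: 11.9
```

Run:
```python
from h import *
cap('wrist','w5');cap('wrist','w5b')
o=manip.get_obs(); print(o['force'],o['torque'],o['tcp_pos'])
im=cv2.imread('pics/w5.png');cv2.imwrite('pics/w5z.png',cv2.resize(im[150:350,180:380],None,fx=3,fy=3))
```

```text
[ 0.25973344 -3.03991423 -6.96008577] [-1.07289436 -0.18217151 -0.00609232] [619.86491183 -70.21284797 176.34561759]
```

Contact: the last step moved only 0.2 of 0.5 mm, and Fz rose about 3 N. That fits the leaf being lifted lightly, at roughly 2.4 N on the bar end. Now a tiny outward swing to check that the lip is clear.

Call:
arm_command([
  [[8, 0.1, -0.9, 0, 0.3], [8, 0.2, -1.8, 0, 0.6], [8, 0.3, -2.8, 0, 0.9], [8, 0.3, -3.7, 0, 1.2], [8, 0.3, -3.7, 0, 1.2]],
])

```text
time_s: 7.5
tcp_pos: [617.1, -69.7, 176.5]
orientation: [0.738, 0.675, 0.001, 0.001]
force: [2.5, -3.9, -10.4]
opening: 12.0
```

```bash
python3 o.py
python3 - <<'E'
from math import *
cx,cy=175.6,14.5
for p in [.6,1.2,1.8,2.4,3,4,5,6,7,8,9,10,12,14,16,18,20,22,24]:
    f=radians(p);print(p,round(cx-cx*cos(f)+cy*sin(f),1),round(cy-cx*sin(f)-cy*cos(f),1))
E
```

```text
7.5 [617.13 -69.68 176.55] [7.382e-01 6.746e-01 6.000e-04 8.000e-04] F [  2.5   -3.91 -10.39] T [-1.195 -0.656  0.135] 11.971757417393363
0.6 0.2 -1.8
1.2 0.3 -3.7
1.8 0.5 -5.5
2.4 0.8 -7.3
3 1.0 -9.2
4 1.4 -12.2
5 1.9 -15.2
6 2.5 -18.3
7 3.1 -21.3
8 3.7 -24.3
9 4.4 -27.3
10 5.2 -30.3
12 6.9 -36.2
14 8.7 -42.1
16 10.8 -47.8
18 13.1 -53.6
20 15.5 -59.2
22 18.2 -64.7
24 21.1 -70.2
```

Call:
arm_command([
  [[8, 0, 0, 0.2, 0], [8, 0, 0, 0.2, 0]],
])

```text
time_s: 7.7
tcp_pos: [617.1, -69.7, 176.5]
orientation: [0.738, 0.675, 0.0, 0.001]
force: [3.3, -4.2, -9.1]
opening: 11.6
```

```bash
python3 o.py;python3 - <<'E'
from h import *
c=cap('wrist','w6')
im=c['img'][:,:,::-1];cv2.imwrite('pics/w6z.png',cv2.resize(im[180:380,180:380],None,fx=3,fy=3))
E
python3 o.py
```

```text
7.7 [617.11 -69.71 176.5 ] [7.382e-01 6.746e-01 5.000e-04 8.000e-04] F [ 3.32 -4.16 -9.1 ] T [-1.198 -0.656  0.086] 11.61179269528918
7.75 [617.1  -69.71 176.48] [7.382e-01 6.746e-01 5.000e-04 8.000e-04] F [ 2.18 -3.13 -8.49] T [-1.159 -0.74   0.145] 11.56432281976164
```

View pics/w6z.png

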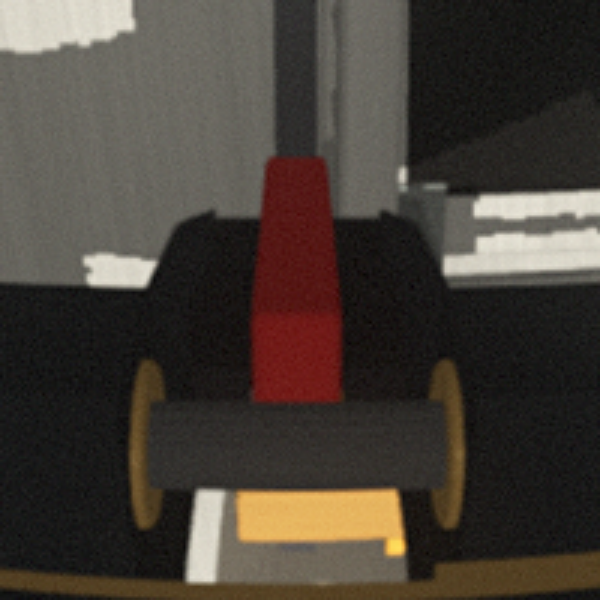

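Call:
arm_command([
  [[8, 0, 0, 0.2, 0], [8, 0.1, -0.9, 0.2, 0.3], [8, 0.1, -1.6, 0.2, 0.5], [8, 0.1, -1.6, 0.2, 0.5]],
])

```text
time_s: 8.15
tcp_pos: [615.0, -69.4, 176.4]
orientation: [0.741, 0.671, 0.0, 0.0]
force: [2.1, -4.3, -8.1]
opening: 11.6
```

```bash
python3 o.py
```

```text
8.15 [615.02 -69.38 176.41] [7.413e-01 6.712e-01 2.000e-04 5.000e-04] F [ 2.15 -4.32 -8.12] T [-1.211 -0.546 -0.014] 11.57105298700832
```

Call:
arm_command([
  [[8, 0.2, -1.8, 0, 0.6], [8, 0.3, -3.7, 0, 1.2], [8, 0.5, -5.5, 0, 1.8], [8, 0.8, -7.3, 0, 2.4], [8, 1.0, -9.2, 0, 3.0], [8, 1.4, -12.2, 0, 4.0]],
])

```text
time_s: 8.75
tcp_pos: [602.4, -66.6, 176.6]
orientation: [0.765, 0.645, -0.0, 0.0]
force: [-0.2, -3.8, -2.9]
opening: 11.7
```

```bash
python3 o.py
```

```text
8.75 [602.4  -66.58 176.59] [ 7.645e-01  6.446e-01 -2.000e-04  0.000e+00] F [-0.2  -3.81 -2.92] T [-1.253e+00  1.100e-02 -1.000e-03] 11.661244950962518
```

Fz is back to baseline, so the bar has cleared both lip and leaf. Now I swing along the arc at about 0.35 rad/s.

Call:
arm_command([
  [[8, 0.5, -6.1, 0, 2], [8, 1.3, -12.2, 0, 4], [8, 2.4, -18.3, 0, 6], [8, 3.6, -24.3, 0, 8], [8, 5.0, -30.3, 0, 10], [8, 6.7, -36.2, 0, 12], [8, 8.5, -42.1, 0, 14], [8, 10.5, -47.8, 0, 16], [8, 12.8, -53.6, 0, 18], [8, 15.2, -59.2, 0, 20], [8, 17.9, -64.7, 0, 22], [8, 20.8, -70.2, 0, 24]],
])

```text
time_s: 9.95
tcp_pos: [536.0, -33.4, 176.7]
orientation: [0.882, 0.471, -0.0, -0.0]
force: [-1.6, -2.8, -3.0]
opening: 11.6
```

```bash
cat > hg.py <<'E'
from h import *
o=manip.get_obs();q=o['orientation'];M=R.from_quat(q).as_matrix();r=np.array([647.4,103.9,0])-o['tcp_pos'];r[2]=0
print(o['time_s'],'z',o['tcp_pos'][2].round(2),'gate deg',86.06-np.degrees(np.arctan2(M[1,0],M[0,0])),'hinge in tool',(M.T@r).round(1),'F tool',(M.T@o['force']).round(1),'dq',abs(o['dq']).max(),o['opening'],'q',o['q'].round(2))
E
python3 hg.py
```

```text
9.95 z 176.68 gate deg 29.85565737256426 hinge in tool [176.1  16.2  -0. ] F tool [-3.3  0.2  3. ] dq 0.3442491687604819 11.567518092678416 q [ 0.17  0.68 -0.32  1.89  0.34  0.63 -0.95]
```

Tracking well; continuing.

Call:
arm_command([
  [[8, 0.6, -6.1, 0, 2], [8, 1.4, -12.2, 0, 4], [8, 2.5, -18.3, 0, 6], [8, 3.7, -24.3, 0, 8], [8, 5.2, -30.3, 0, 10], [8, 6.9, -36.2, 0, 12], [8, 8.7, -42.1, 0, 14], [8, 10.8, -47.8, 0, 16], [8, 13.1, -53.6, 0, 18], [8, 15.5, -59.2, 0, 20], [8, 18.2, -64.7, 0, 22], [8, 21.1, -70.2, 0, 24]],
])

```text
time_s: 11.15
tcp_pos: [489.3, 23.8, 176.6]
orientation: [0.961, 0.277, -0.0, -0.001]
force: [0.4, -1.3, -3.2]
opening: 11.7
```

```bash
python3 hg.py
```

```text
11.15 z 176.63 gate deg 53.85297459257907 hinge in tool [176.5  16.5   0. ] F tool [-0.3  1.3  3.2] dq 0.3416055203981529 11.703727222977335 q [-0.03  0.62 -0.18  2.03  0.2   0.51 -1.36]
```

Call:
arm_command([
  [[8, 0.6, -6.1, 0, 2], [8, 1.4, -12.2, 0, 4], [8, 2.5, -18.3, 0, 6], [8, 3.7, -24.3, 0, 8], [8, 5.2, -30.3, 0, 10], [8, 6.9, -36.2, 0, 12], [8, 8.7, -42.1, 0, 14], [8, 10.8, -47.8, 0, 16], [8, 13.1, -53.6, 0, 18], [8, 15.5, -59.2, 0, 20], [8, 18.2, -64.7, 0, 22], [8, 21.1, -70.2, 0, 24]],
])

```text
time_s: 12.35
tcp_pos: [470.2, 94.7, 176.6]
orientation: [0.997, 0.072, 0.0, -0.001]
force: [2.0, -2.3, -5.2]
opening: 11.8
```

Call:
arm_command([
  [[8, 0.5, -4.9, 0, 1.6], [8, 0.9, -8.6, 0, 2.8], [8, 1.2, -11, 0, 3.6], [8, 1.4, -12.2, 0, 4], [8, 1.4, -12.2, 0, 4], [8, 1.4, -12.2, 0, 4], [8, 1.4, -12.2, 0, 4]],
])

```text
time_s: 13.05
tcp_pos: [469.8, 105.4, 176.2]
orientation: [0.999, 0.038, -0.0, -0.0]
force: [-0.9, -0.0, -2.3]
opening: 11.7
```

```bash
python3 hg.py
```

```text
13.05 z 176.16 gate deg 81.68174887611197 hinge in tool [ 1.77e+02  1.51e+01 -1.00e-01] F tool [-0.9 -0.   2.3] dq 0.001709076958222208 11.685222035104214 q [-0.31  0.61 -0.01  2.06  0.01  0.47 -1.82]
```

The gate stands at about 82°. Now I lower the bar along its arc.

Call:
arm_command([
  [[8, -0.2, 0, 0.7, 0], [8, -0.5, 0, 1.4, 0], [8, -0.7, 0, 2.1, 0], [8, -1.0, 0, 2.8, 0], [8, -1.2, 0, 3.5, 0], [8, -1.4, 0, 4.2, 0], [8, -1.7, 0, 4.9, 0], [8, -1.9, 0, 5.5, 0], [8, -1.9, 0, 5.5, 0], [8, -1.9, 0, 5.5, 0]],
])

```text
time_s: 14.05
tcp_pos: [468.1, 105.0, 170.6]
orientation: [0.999, 0.038, -0.0, 0.0]
force: [-2.7, -0.1, 1.2]
opening: 12.0
```

```bash
python3 hg.py
```

```text
14.05 z 170.63 gate deg 81.6972849948196 hinge in tool [178.7  14.8  -0. ] F tool [-2.7 -0.1 -1.2] dq 0.0014690572442747887 11.953830947464008 q [-0.31  0.62 -0.01  2.07  0.01  0.46 -1.83]
```

Call:
arm_command([
  [[8, -0.1, 0, 0.5, 0], [8, -0.1, 0, 0.5, 0], [8, -0.1, 0, 0.5, 0]],
])

```text
time_s: 14.35
tcp_pos: [468.0, 105.0, 170.1]
orientation: [0.999, 0.038, -0.0, 0.0]
force: [-3.2, -0.2, 1.9]
opening: 11.7
```

Call:
arm_command([
  [[8, -0.1, 0, 0.5, 0], [8, -0.1, 0, 0.5, 0], [8, -0.1, 0, 0.5, 0]],
])

```text
time_s: 14.65
tcp_pos: [467.8, 105.0, 169.6]
orientation: [0.999, 0.038, -0.0, 0.0]
force: [-3.2, 0.9, 1.5]
opening: 11.6
```

```bash
python3 hg.py
```

```text
14.65 z 169.62 gate deg 81.70400871489443 hinge in tool [ 1.79e+02  1.47e+01 -1.00e-01] F tool [-3.1 -1.2 -1.5] dq 0.0012026241712688396 11.607450436421605 q [-0.31  0.62 -0.01  2.07  0.01  0.45 -1.83]
```

Call:
arm_command([
  [[8, -0.1, 0, 0.4, 0], [8, -0.1, 0, 0.4, 0], [8, -0.1, 0, 0.4, 0]],
])

```text
time_s: 14.95
tcp_pos: [467.9, 105.0, 169.5]
orientation: [0.999, 0.038, 0.0, 0.0]
force: [-5.9, -0.6, 4.6]
opening: 11.5
```

```bash
python3 hg.py
```

```text
14.95 z 169.51 gate deg 81.70795975369424 hinge in tool [178.9  14.7   0. ] F tool [-6.   0.1 -4.6] dq 0.0014242519134371905 11.547683779439401 q [-0.31  0.62 -0.01  2.07  0.01  0.45 -1.83]
```

The bar is on its rest: resistance has risen and z is 169.5 against 169.6 at the start. Releasing.

Call:
arm_command([
  [[14, 0, 0, 0, 0], [16, 0, 0, 0, 0], [20, 0, 0, 0, 0], [25, 0, 0, 0, 0], [30, 0, 0, 0, 0], [35, 0, 0, 0, 0], [40, 0, 0, 0, 0], [40, 0, 0, 0, 0], [40, 0, 0, 0, 0]],
])

```text
time_s: 15.85
tcp_pos: [467.9, 105.0, 169.3]
orientation: [0.999, 0.038, 0.0, 0.0]
force: [0.7, 0.1, -0.2]
opening: 35.0
```

```bash
python3 hg.py
python3 - <<'E'
from h import *
c=cap('wrist','w7')
E
```

```text
15.85 z 169.29 gate deg 81.70797934652057 hinge in tool [178.9  14.7   0. ] F tool [ 0.8 -0.1  0.2] dq 0.002724933773436962 34.95942922055287 q [-0.31  0.62 -0.01  2.07  0.01  0.45 -1.83]
```

View pics/w7.png

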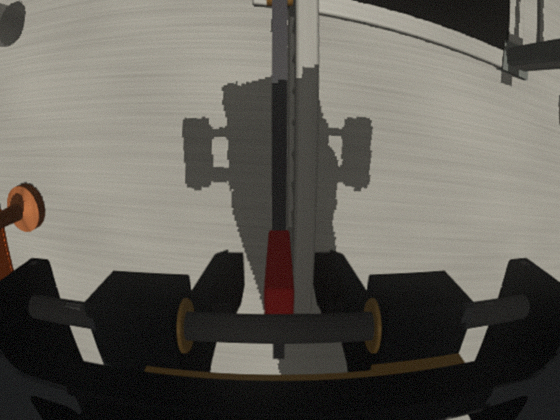

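The jaws are free on both sides of the tab, at (279,232–315). Retreating straight up.

Call:
arm_command([
  [[40, 0, 0, -10, 0], [40, 0, 0, -25, 0], [40, 0, 0, -45, 0], [40, 0, 0, -70, 0], [40, 0, 0, -95, 0], [40, 0, 0, -115, 0], [40, 0, 0, -115, 0], [40, 0, 0, -115, 0]],
])

```text
time_s: 16.7
tcp_pos: [467.8, 105.0, 284.5]
orientation: [0.999, 0.038, 0.0, -0.0]
force: [0.6, 0.4, -0.1]
opening: 35.3
```

Call:
arm_command([
  [[40, -40, 0, 0, 0], [40, -80, 0, 0, 0], [40, -80, 0, 0, 0], [40, -80, 0, 0, 0], [40, -80, 0, 0, 0]],
])

```text
time_s: 17.2
tcp_pos: [389.1, 99.1, 284.0]
orientation: [0.999, 0.038, 0.0, 0.0]
force: [0.1, 0.1, -0.1]
opening: 35.9
```

```bash
python3 hg.py
python3 - <<'E'
from h import *
c=cap('wrist','w8')
cap('scene','s9');cap('top','t9')
P=wcloud(np.load('pics/w8.npz'));r,g,b=[c['img'][...,i].astype(int) for i in range(3)]
k=(r>90)&(g<60)&(b<60)&(P[...,2]>150)&(c['depth']>0);q=P[k];print('tab',len(q),np.median(q,0),np.percentile(q[:,2],95))
k=(abs(P[...,2]-150)<5)&(r>80)&(abs(r-b)<25)&(P[...,0]<640)&(P[...,0]>430)&(abs(P[...,1]-105)<60);q=P[k]
a=np.polyfit(q[:,0],q[:,1],1);print('gate line',len(q),a, 'angle from -y dir', 90-4.1+np.degrees(np.arctan(-a[0])))
k=(r<80)&(abs(P[...,2]-141)<6)&(P[...,0]<640)&(P[...,0]>430)&(abs(P[...,1]-115)<40)
q=P[k];print('bar z vs x',len(q),np.polyfit(q[:,0],q[:,2],1))
for n in('t','s'):
    A=cv2.imread(f'pics/{n}0.png');B=cv2.imread(f'pics/{n}9.png');cv2.imwrite(f'pics/{n}cmp.png',np.hstack([A[100:320,50:450],B[100:320,50:450]]))
E
```

```text
17.2 z 283.99 gate deg 81.71216772848481 hinge in tool [2.579e+02 1.480e+01 1.000e-01] F tool [ 0.1 -0.1  0.1] dq 0.014544838092621545 35.87566681695322 q [-0.36  0.33 -0.01  2.14  0.01  0.67 -1.87]
  return _methods._mean(a, axis=axis, dtype=dtype,
  ret = um.true_divide(
Traceback (most recent call last):
IndexError: index -1 is out of bounds for axis 0 with size 0
```

View pics/w8.png

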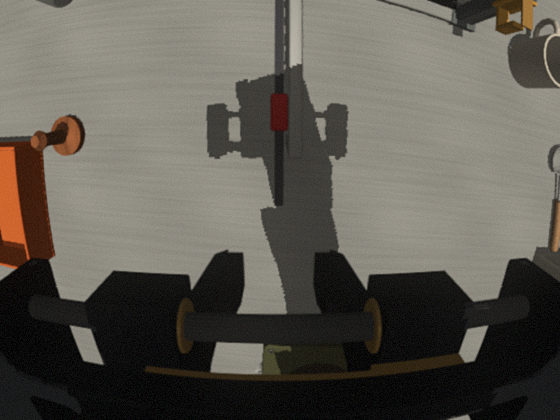

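Run:
```python
from h import *
c=np.load('pics/w8.npz');P=wcloud(c);r,g,b=[c['img'][...,i].astype(int) for i in range(3)]
k=(r>70)&(g<50)&(b<50)&(P[...,2]>150);q=P[k];print('tab',len(q),np.median(q,0),np.percentile(q[:,2],95))
k=(abs(P[...,2]-150)<5)&(r>80)&(abs(r-b)<25)&(P[...,0]<640)&(P[...,0]>420)&(abs(P[...,1]-105)<60);q=P[k]
if len(q): a=np.polyfit(q[:,0],q[:,1],1);print('gate line',len(q),a, 'deg', 85.9+np.degrees(np.arctan(-a[0])))
k=(r<60)&(abs(P[...,2]-141)<6)&(P[...,0]<640)&(P[...,0]>380)&(abs(P[...,1]-115)<40)
q=P[k];print('bar z vs x',len(q),np.polyfit(q[:,0],q[:,2],1),np.median(q[:,2]))
cap('scene','s9');cap('top','t9')
for n in('t','s'):
    A=cv2.imread(f'pics/{n}0.png');B=cv2.imread(f'pics/{n}9.png');cv2.imwrite(f'pics/{n}cmp.png',np.hstack([A[100:320,50:450],B[100:320,50:450]]))
```

```text
tab 415 [468.11430676 105.27553109 206.54268313] 207.72253214954193
gate line 929 [ 0.07036763 58.55612057] deg 81.8748664779891
bar z vs x 882 [1.22130445e-03 1.40989132e+02] 141.50120455679354
```

View pics/tcmp.png

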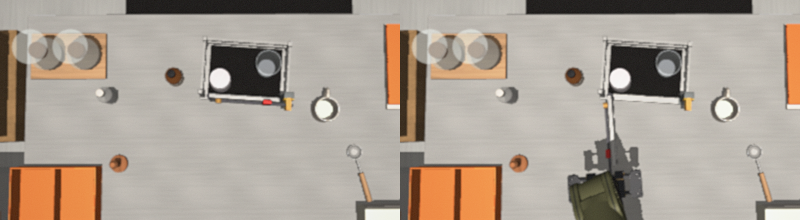

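View pics/scmp.png

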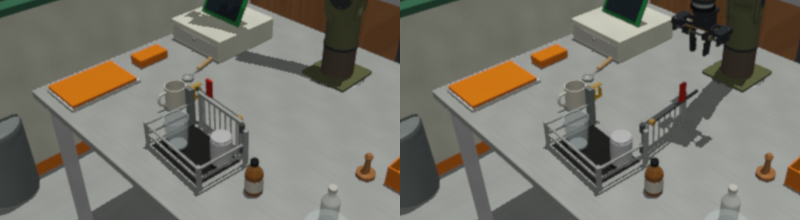

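The pictures show the gate open at 81.9°, the bar level on its rest (z 141.5, same as before), the bystanders where they were, and the gripper clear. Handing in.

```bash
python3 -c "
from workcell import manip
print(manip.sign_off())"
```

```text
the job is handed in; nothing more can be done
None
```

The gate now stands open at about 82°, and the latch bar is back on its rest. I handed the job in at about 17 s of the 67 s allowed.

- **Lift:** I gripped the red tab and raised it in 0.5 mm steps until it met the leaf, at about 6.7 mm of lift at the tab. At the start of the swing the vertical force reached 10.4 N at the gripper, including about 3.8 N of normal lifting load. I estimate the leaf itself took at most about 5 N at the bar end, so I eased down slightly.
- **Swing:** The bar cleared the lip and the force fell back to its normal level. I then swung the gate along its arc at about 0.35 rad/s.
- **Set down:** I lowered the bar until I felt its rest, released it and moved the gripper clear.

**Last checks:**
- **Gate angle:** it measured 81.9° in the camera, against 81.7° from the tool angle.
- **Bar and tab:** the bar is level at its original height (141.5 mm), and the tab top is at 206.5 mm, also as at the start.
- **Bystanders:** they look unmoved in the before and after pictures.
- **Robot:** it is touching nothing.

One reading was ambiguous. A sideways force of about 3 N early in the swing could have been friction or the bar touching the lip. It did not grow in the next 2 mm, so I took it as friction.

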